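Clear the pile at the till

ROBOT

A 6-joint arm with a two-finger parallel gripper is mounted at the origin on the work surface. World frame = base frame: x ahead of the robot, y to its left, z up, the work surface at z = 0. Lengths are in mm, angles in rad, forces in N, time in s.
With the tool pointing down it reaches from about 400 to 825 mm from the base axis. Payload 7 kg.
Tool frame: the origin (TCP) lies at the very end of the fingers, on their centre line; the grasp point (between the pads) lies 19 mm behind it; z points along the fingers, y is the direction in which the jaws open and shut (so a half turn about z gives the same grasp; the last joint's range is limited). The gripper opens to 88 mm and grips with 3 to 60 N. Pads are 19 mm wide; open, the fingers measure 130 mm over their backs; the gripper's body (78 mm by 193 mm) begins 47 mm behind the grasp point.
Start: joints at [1.423, 0.359, 0.012, 0, -1.224, -0.288], TCP at [284.947, 611.883, 226.561] pointing down, gripper open.
Joint ranges: [-3.07, 3.07], [-1.43, 2.12], [-1.02, 1.25], [-3.03, 1.67], [-3.05, -0], [-3.03, 3.03]. Speed limits (rad/s): [2.39, 2.39, 3.01, 3.14, 3.14, 3.14].

INTERFACE

Orientations are given as a unit quaternion [x, y, z, w].
In Python, from plant import bot gives the robot as it stands. Calls block until the motion is done:
- bot.move_ptp(position, orientation): joint-space move of the TCP to a pose.
- bot.line_to(position, velocity=150, ori=None): straight line of the TCP; ori=None keeps the orientation; velocity is the mean speed in mm/s.
- bot.move_joints(angles): joint-space move.
- bot.move_gripper(opening, force=None): finger opening in mm; force is the grip in N (None keeps the last); returns when the fingers have stopped.
- bot.pause(seconds).
- bot.solve_ik(position, orientation): joint angles nearest the present ones, or None.
- bot.read_state(): the state.
- bot.camera(name): name is "scene" or "top"; returns the picture (384x512x3 uint8, red, green, blue); there is no depth.
- bot.get_calibration(name): a dict with "fx", "fy", "cx", "cy" (pixels), "view" (4x4, takes a point from world to camera coordinates). Camera axes: x right, y up, looking along -z (the intrinsics and any distortion apply to the point x, -y, -z); pixel columns grow to the right and rows downward; lengths in mm; the calibration is good to about 2 mm. A picture is of the moment at which its call begins. get_calibration takes no time and is no camera call.
A pose or a line that the arm cannot do raises bot.Unreachable and nothing moves.
- bot.close_job(): hands the job in, once; it reports no verdict.
The state is a dict: "t": time; "joint_pos": joint angles; "qvel": joint speeds; "tau": joint torques, N m; "tcp_pos": TCP position; "eef_rot": TCP orientation; "contact_force": force on the tool from outside, world axes, zero at the start; "moment": the same for the moment, N m; "width": finger opening in mm.
Only numpy, scipy, OpenCV 4.12 (cv2) and the standard library are available. Lean on these libraries where they do the work, as an engineer would, in place of code of your own. Each camera call takes 0.05 s, during which the arm holds its last target.

TASK

Take the pile on the shop counter apart from the top down and put everything in its own place: first the two paper rolls, each standing upright in the cup of its size, then the black card terminal flat in the small charging tray, and last the carton flat in the large tray. Set the things down gently, down on the floor of their cup or tray, without dropping or tipping them over.

Things in the scene. Friction and masses are not known exactly. Their poses are not given: they have to be found in the camera images.
- carton: Loose brown cardboard carton, bottom of the pile, lying flat: 190 (x) by 64 (y) by 45 (z) mm, about 0.35 kg, stiff. Origin at the centre of its underside; x along its length, z up. It stands on the counter.
- terminal: Loose black card terminal, a flat slab with screen and keys on its top face, lying on the carton: 160 (x) by 60 (y) by 34 (z) mm, about 0.3 kg. Origin at the centre of its underside, x along its length (towards the screen end), z up. Either way round is right in its tray.
- wide_roll: Loose larger white paper roll standing upright on one end of the terminal (either end): plain solid cylinder, diameter 56 mm, 80 mm high, about 0.12 kg. Origin at the centre of its underside, z along its axis, up.
- narrow_roll: Loose smaller white paper roll standing upright on the other end of the terminal, its axis about 84 mm from that of the larger roll: cylinder of diameter 36 mm, 57 mm high, about 0.05 kg. Origin at the centre of its underside, z along its axis, up.
- wide_cup: Fixed round black cup for the larger roll: inner diameter 72 mm, outer 80 mm, rim 25 mm above the counter, floor 4 mm thick. Origin at the centre of its underside, on the counter; z up.
- narrow_cup: Fixed round black cup for the smaller roll: inner diameter 52 mm, outer 60 mm, rim 20 mm above the counter, floor 4 mm thick. Origin at the centre of its underside, on the counter; z up.
- charge_tray: Fixed small grey charging tray for the terminal, with two brass contact strips on its floor: inside 176 (x) by 76 (y) mm, floor 4 mm thick, rim 4 mm wide and 12 mm high over the counter. Each long side has a gap 92 mm long in the middle of the rim, where fingers can reach down. Origin at the centre of its underside; x along its length, z up.
- carton_tray: Fixed large plain grey tray for the carton: inside 206 (x) by 80 (y) mm, floor 4 mm thick, rim 4 mm wide and 12 mm high over the counter, with a gap 92 mm long in the middle of each long side. Origin at the centre of its underside; x along its length, z up.
There are look-alikes about, which are no part of the job. Leave any green look-alike of the wide_roll alone. Leave any purple look-alike of the narrow_roll alone.

How it is judged:
By the outcome, as a careful person would: the job done as asked, in the order asked, and still so for the second after the job is handed in, with the robot touching nothing.
It also fails if it takes over 128 s, if anything falls off the work surface, if the arm or the gripper's body presses on something with over 40 N, if the wrist force passes 120 N, or if a joint passes its speed limit or range.

## Working session

There is one attempt and no reset: what is moved stays moved. The work goes in short steps, each a Python script; the robot and the scene stay as the last script left them, time stands still between calls to the robot, and variables do not carry over. Pictures are saved under pics/ and viewed, and the job is handed in when it is done.

```bash
ls; mkdir -p pics; python3 - <<'E'
from plant import bot
import cv2,numpy as np
for n in("scene","top"):
    im=bot.camera(n); cv2.imwrite(f"pics/{n}0.png",im[:,:,::-1]); c=bot.get_calibration(n); print(n,{k:np.round(v,3).tolist() if not isinstance(v,str) else v for k,v in c.items()})
s=bot.read_state();print(s)
E
```

```text
pics
scene {'fx': 371.041, 'fy': 371.041, 'cx': 254.228, 'cy': 190.281, 'view': [[-0.571, 0.821, 0.011, 297.55], [-0.628, -0.446, 0.638, 294.155], [0.529, 0.357, 0.77, -1151.391], [0.0, 0.0, 0.0, 1.0]]}
top {'fx': 402.044, 'fy': 402.044, 'cx': 254.529, 'cy': 191.617, 'view': [[-0.028, -0.999, -0.029, 21.797], [0.987, -0.032, 0.158, -545.926], [-0.159, -0.024, 0.987, -938.44], [0.0, 0.0, 0.0, 1.0]]}
{'t': 0.1, 'joint_pos': array([ 1.42314218e+00,  3.59350040e-01,  1.11437849e-02, -3.10866392e-04,
       -1.22412229e+00, -2.88119339e-01]), 'qvel': array([-0.00102506, -0.00176038,  0.00238418,  0.00232515, -0.00084995,
        0.00189141]), 'tau': array([ 4.25221219e-05, -5.84164417e+01,  2.93752116e+01,  7.01537937e+00,
        1.01960273e-02, -5.06822948e-05]), 'tcp_pos': array([284.75094331, 611.50199197, 225.6905642 ]), 'eef_rot': array([ 9.76344706e-01, -2.16218424e-01, -9.20236398e-05,  7.74477880e-04]), 'contact_force': array([ 0.02020847,  0.32529258, -0.00770257]), 'moment': array([ 0.00219502, -0.01475696,  0.04986489]), 'width': 87.63886904283345}
```

View pics/scene0.png

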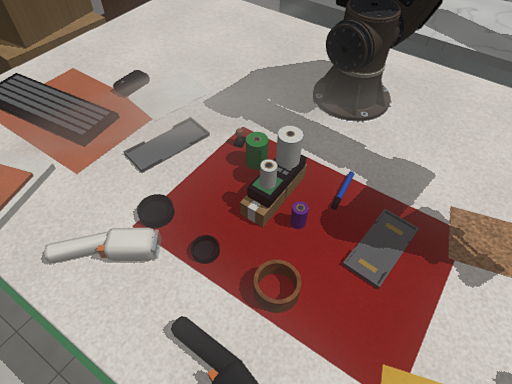

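View pics/top0.png

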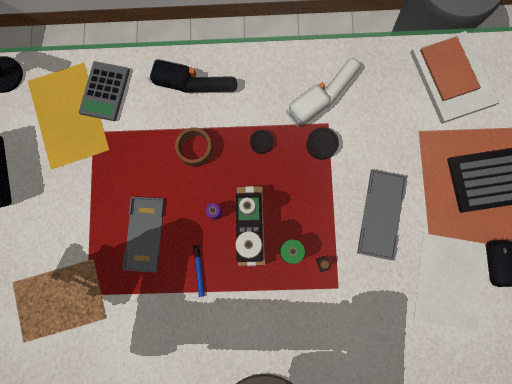

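The top view shows the pile at about (249,225), with the wide roll at (249,245) and the narrow roll at (248,205). The wide cup is at (323,143) and the narrow cup at (262,141). The brass-striped charge tray is at (144,234) and the carton tray at (382,214).

Wide roll candidates are white (249,245) and green (292,251). Narrow roll candidates are white (248,205) and purple (213,211). The white ones on the pile fit the description. I'll confirm them in an enlarged crop.

```bash
python3 - <<'E'
import cv2,numpy as np
t=cv2.imread("pics/top0.png"); s=cv2.imread("pics/scene0.png")
a=cv2.resize(t[170:275,195:310],None,fx=5,fy=5,interpolation=cv2.INTER_CUBIC)[:525,:]
cv2.imwrite("pics/crop_pile_top.png",a)
b=cv2.resize(s[115:235,225:325],None,fx=5,fy=5,interpolation=cv2.INTER_CUBIC)
cv2.imwrite("pics/crop_pile_scene.png",b)
c=cv2.resize(t[115:170,230:350],None,fx=6,fy=6,interpolation=cv2.INTER_CUBIC)
c=np.clip(c.astype(float)*2,0,255).astype(np.uint8)
cv2.imwrite("pics/crop_cups.png",c)
E
```

```text
(no output)
```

View pics/crop_pile_top.png

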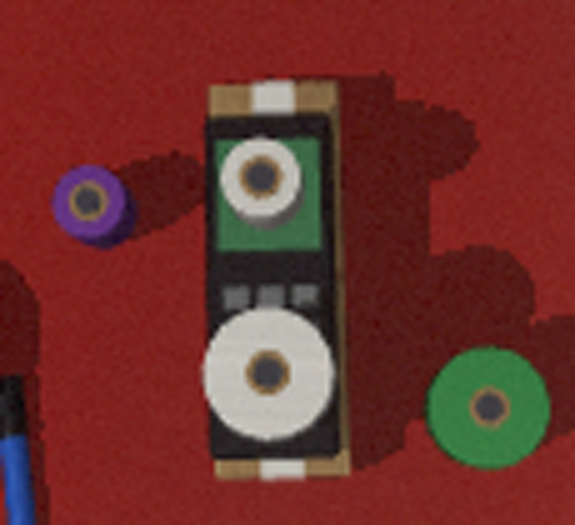

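View pics/crop_pile_scene.png

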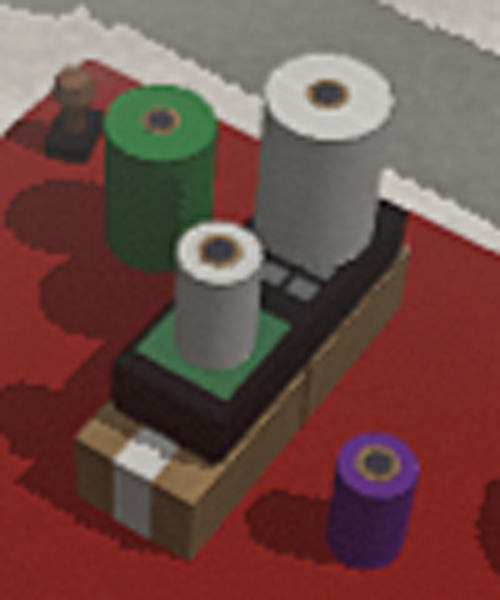

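View pics/crop_cups.png

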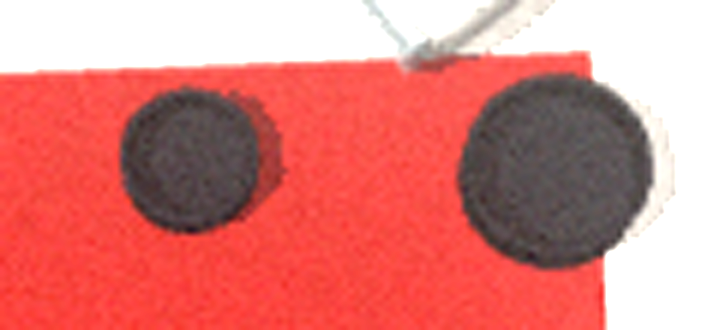

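The crops confirm the two white rolls on the terminal as the targets; green and purple are the look-alikes standing beside it. Next I measure by masks and rays.

```bash
cat > h.py <<'E'
import cv2,numpy as np
from plant import bot
def cast(n,px,z):
    c=bot.get_calibration(n); V=np.array(c["view"]); R=V[:3,:3]; t=V[:3,3]
    px=np.atleast_2d(np.float64(px)); 
    d=np.c_[(px[:,0]-c["cx"])/c["fx"],-(px[:,1]-c["cy"])/c["fy"],-np.ones(len(px))]@R
    o=-R.T@t
    return (o+d*((z-o[2])/d[:,2])[:,None])[:,:2]
def proj(n,P):
    c=bot.get_calibration(n); V=np.array(c["view"]); q=np.atleast_2d(P)@V[:3,:3].T+V[:3,3]
    return np.c_[c["cx"]+c["fx"]*q[:,0]/-q[:,2],c["cy"]-c["fy"]*q[:,1]/-q[:,2]]
def comp(mask,seed,r=60):
    """contour of filled component closest to seed"""
    m=mask.astype(np.uint8)
    cs,_=cv2.findContours(m,cv2.RETR_EXTERNAL,cv2.CHAIN_APPROX_NONE)
    cs=[c for c in cs if cv2.contourArea(c)>20]
    return max(cs,key=lambda c:cv2.pointPolygonTest(c,tuple(map(float,seed)),True))[:,0,:]
def circ(n,c,z):
    P=cast(n,c,z).astype(np.float32); (x,y),r=cv2.minEnclosingCircle(P.reshape(-1,1,2))
    A=np.c_[2*P,np.ones(len(P))]; s=np.linalg.lstsq(A.astype(float),(P.astype(float)**2).sum(1),rcond=None)[0]
    return np.round([s[0],s[1],2*np.sqrt(s[2]+s[0]**2+s[1]**2)],1)
def rect(n,c,z):
    P=cast(n,c,z).astype(np.float32)
    return cv2.minAreaRect(P.reshape(-1,1,2)),P.mean(0)
E
python3 - <<'E'
from h import *
for n in("top","scene"):
    im=cv2.imread(f"pics/{n}0.png"); hsv=cv2.cvtColor(im,cv2.COLOR_BGR2HSV); H,S,V=hsv[...,0],hsv[...,1],hsv[...,2]
    if n=="top":
        w=(S<60)&(V>150)
        for nm,s,z in(("wide",(243,238),159),("narrow",(248,199),136)):
            c=comp(w,s); print(nm,circ(n,c,z), len(c))
        k=(V<60)&(S<90)
        for nm,s,z in(("wcup",(323,143),25),("ncup",(262,141),20)):
            c=comp(k,s); print(nm,circ(n,c,z),cv2.boundingRect(c))
        for p in((144,234),(382,214),(350,214),(134,234),(323,143),(330,143),(340,143),(262,141)): print(p,hsv[p[1],p[0]])
    else:
        for p in((155,210),(205,249),(380,250),(165,145),(290,134),(268,165)): print(p,hsv[p[1],p[0]])
E
```

```text
wide [416.1  19.1  52.3] 72
narrow [502.4  21.2  32.5] 42
wcup [ 668.2 -168.5   78.6] (307, 128, 32, 32)
ncup [680.3 -14.9  57. ] (250, 130, 23, 23)
(144, 234) [120  12  62]
(382, 214) [ 60   5 103]
(350, 214) [ 16  19 199]
(134, 234) [120   3 102]
(323, 143) [150   6  40]
(330, 143) [30  6 43]
(340, 143) [ 12  19 132]
(262, 141) [168  54  47]
(155, 210) [ 5 25 62]
(205, 249) [177  48  53]
(380, 250) [ 0  3 94]
(165, 145) [  0   2 109]
(290, 134) [120  25  70]
(268, 165) [124  26  69]
```

```bash
cat >> h.py <<'E'
def up(im,k=4): return cv2.resize(im,None,fx=k,fy=k,interpolation=cv2.INTER_CUBIC)
def upc(mask,seed,k=4,close=0):
    if close: mask=cv2.morphologyEx(mask.astype(np.uint8),cv2.MORPH_CLOSE,np.ones((close,close),np.uint8))
    c=comp(mask,(np.array(seed)+.5)*k-.5)
    return (c+.5)/k-.5
CAM={n:(lambda V:-V[:3,:3].T@V[:3,3])(np.array(bot.get_calibration(n)["view"])) for n in("top","scene")}
def farfit(n,c,z,R):
    from scipy.optimize import least_squares
    P=cast(n,c,z); m=P.mean(0); u=m-CAM[n][:2]; u/=np.linalg.norm(u)
    Q=P[(P-m)@u>0]
    s=least_squares(lambda p:np.hypot(*(Q-p[:2]).T)-p[2],[*m,R]); 
    f=least_squares(lambda p:np.hypot(*(Q-p[:2]).T)-R,m)
    return np.round(s.x,1),np.round(f.x,1)
E
python3 - <<'E'
from h import *
for n in("top","scene"):
    im=up(cv2.imread(f"pics/{n}0.png")); hsv=cv2.cvtColor(im,cv2.COLOR_BGR2HSV); H,S,V=[hsv[...,i].astype(int) for i in range(3)]
    w=(S<60)&(V>110); k=(V<80)&(S<130)
    if n=="top":
        for nm,s,z in(("wide",(243,238),159),("narrow",(248,199),136)):
            print(nm,circ(n,upc(w,s),z))
    cups=(("wcup",(323,143),25,40),("ncup",(262,141),20,30)) if n=="top" else (("wcup",(155,210),25,40),("ncup",(205,249),20,30))
    for nm,s,z,R in cups: print(n,nm,*farfit(n,upc(k,s,close=9),z,R))
    trays=(("charge",(134,234)),("ctray",(382,214))) if n=="top" else (("charge",(380,250)),("ctray",(165,145)))
    for nm,s in trays:
        g=((S<60)&(V<145)) if nm=="ctray" else ((S<80)&(V>25))
        c=upc(g,s,close=21); print(n,nm,rect(n,c,12))
        cv2.drawContours(im,[((c+.5)*4-.5).astype(int).reshape(-1,1,2)],-1,(0,255,255),3)
    cv2.imwrite(f"pics/det_{n}.png",cv2.resize(im,(800,600),interpolation=cv2.INTER_AREA))
E
```

```text
wide [ 530.5   22.3 1032.9]
narrow [ 534.3   23.4 1060.7]
top wcup [ 670.6 -169.8   39.4] [ 669.9 -169.4]
top ncup [681.8 -15.3  29.4] [681.1 -15.3]
top charge (((583.784912109375, 9.00689697265625), (1389.7745361328125, 974.89697265625), 88.86856842041016), array([568.9477  , -18.109432], dtype=float32))
top ctray (((486.3394775390625, -310.16473388671875), (96.16566467285156, 217.5431671142578), 76.82588195800781), array([ 484.88345, -308.9793 ], dtype=float32))
scene wcup [ 674.6 -166.1   39.1] [ 675.2 -165.2]
scene ncup [686.2 -12.4  29.6] [686.6 -11.9]
scene charge (((461.45416259765625, 290.436279296875), (84.24241638183594, 189.8094940185547), 84.70053100585938), array([464.97693, 291.15372], dtype=float32))
scene ctray (((494.6310729980469, -301.3926086425781), (99.89035034179688, 221.86471557617188), 76.35987091064453), array([ 501.82132, -301.96146], dtype=float32))
```

View pics/det_top.png

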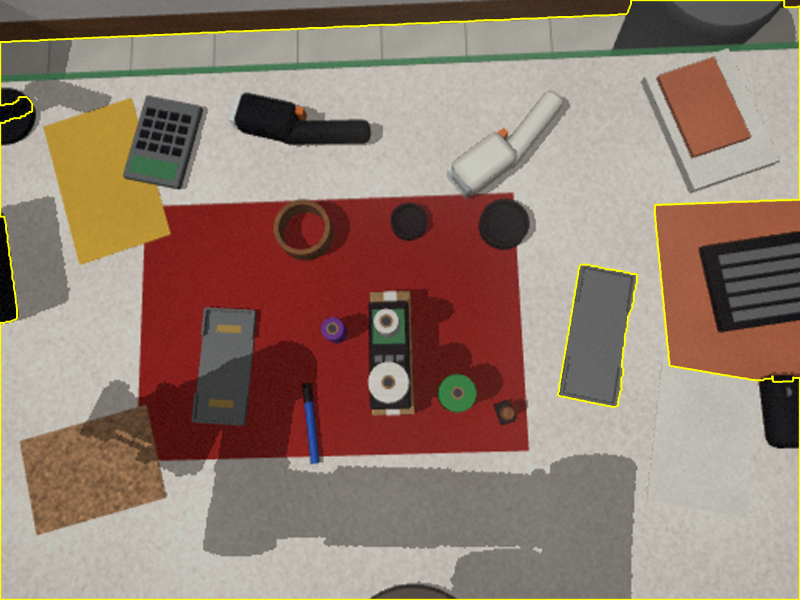

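```bash
python3 - <<'E'
from h import *
for n in("top","scene"):
    im=up(cv2.imread(f"pics/{n}0.png")); hsv=cv2.cvtColor(im,cv2.COLOR_BGR2HSV); H,S,V=[hsv[...,i].astype(int) for i in range(3)]
    for nm,s,z in(("wide",(243,238),159),("narrow",(248,199),136)) if n=="top" else (("wide",(283,135),159),("narrow",(263,166),136)):
        for th in (135,150,165):
            c=upc((S<60)&(V>th),s); print(n,nm,th,circ(n,c,z),circ(n,cv2.convexHull(c.astype(np.float32))[:,0],z))
    if n=="top":
        for th in (20,30):
            m=(S<80)&(V>th); m[:,:440]=0; m[:,700:]=0;m[:760]=0; m[1100:]=0
            m=cv2.morphologyEx(m.astype(np.uint8),cv2.MORPH_OPEN,np.ones((25,25)))
            c=upc(m,(144,220),close=21); print(rect(n,c,12))
E
```

```text
top wide 135 [416.1  19.   54.2] [416.   19.   54.8]
top wide 150 [416.1  19.1  53.6] [416.1  19.1  54.2]
top wide 165 [416.1  19.2  53. ] [416.   19.2  53.7]
top narrow 135 [502.1  21.3  34.6] [502.1  21.2  35.2]
top narrow 150 [502.1  21.3  33.8] [502.1  21.2  34.4]
top narrow 165 [502.2  21.3  33.1] [502.1  21.2  33.8]
(((454.6148681640625, 287.16162109375), (86.44050598144531, 183.84461975097656), 84.82896423339844), array([453.3006, 287.0702], dtype=float32))
(((454.6148681640625, 287.16162109375), (86.44050598144531, 183.84461975097656), 84.82896423339844), array([453.3006, 287.0702], dtype=float32))
scene wide 135 [ 511.4 -178.6  800.6] [ 460.9 -158.3 1102. ]
scene wide 150 [ 486.4 -162.   841. ] [ 455.9 -151.7 1106.7]
scene wide 165 [420.1  22.2  53.3] [420.   22.2  54.1]
scene narrow 135 [506.2  24.1  34.5] [506.3  24.1  35.2]
scene narrow 150 [506.2  24.   33.9] [506.2  24.   34.6]
scene narrow 165 [506.2  24.   33. ] [506.2  23.9  33.8]
```

The scene view sits at a constant (+4, +3) mm from the top view, so I average them. I'll pick the wide roll, then use it as a gauge for each camera's offset.

```bash
cat >> h.py <<'E'
def q(phi): return [float(np.cos(phi/2)),float(np.sin(phi/2)),0,0]
def st(msg=""):
    s=bot.read_state(); print(msg,"t%.2f"%s["t"],"tcp",np.round(s["tcp_pos"],1),"F",np.round(s["contact_force"],1),"w%.1f"%s["width"])
    return s
def snap(tag):
    for n in("top","scene"): cv2.imwrite(f"pics/{n}_{tag}.png",bot.camera(n)[:,:,::-1])
E
python3 - <<'E'
from h import *
bot.move_ptp([418,20.6,215],q(0)); st("above")
bot.line_to([418,20.6,120],100); st("down")
bot.move_gripper(50,15); st("grip")
bot.line_to([418,20.6,240],100); st("lift")
snap("w1"); st()
E
```

```text
above t2.27 tcp [418.4  21.1 215.1] F [-0.7  0.1  1. ] w87.6
down t3.37 tcp [418.4  20.8 120.5] F [-0.4  1.4 -0.6] w87.5
grip t3.99 tcp [418.   20.6 120.1] F [-1.3 -0.5  1. ] w55.9
lift t5.34 tcp [417.6  20.5 239.4] F [ 0.5  0.7 -0.4] w55.9
 t5.44 tcp [417.7  20.5 239.4] F [-0.1 -0.6 -1.8] w55.8
```

View pics/scene_w1.png

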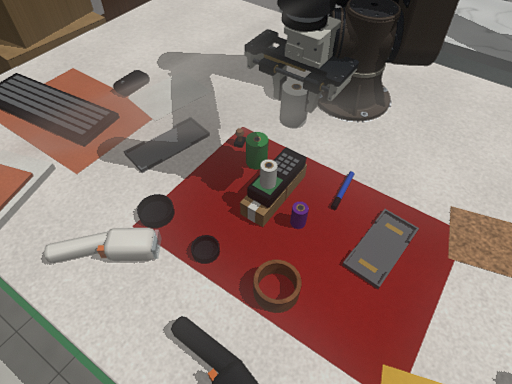

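View pics/top_w1.png

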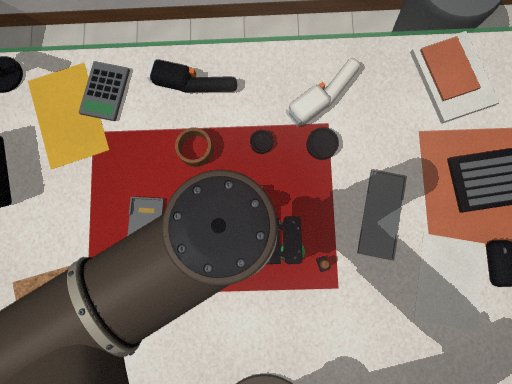

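```bash
python3 - <<'E'
from h import *
im=cv2.imread("pics/scene_w1.png")
a=np.linspace(0,2*np.pi,60)
x0,y0=417.7,20.5
zb=79+239.4-120.1
for z in (zb,zb+40):
    P=np.c_[x0+28*np.cos(a),y0+28*np.sin(a),0*a+z]
    for p in proj("scene",P): im=cv2.circle(im,tuple(int(round(v*16)) for v in p),8,(0,0,255),-1,cv2.LINE_AA,4)
cv2.imwrite("pics/w1crop.png",cv2.resize(im[70:140,250:340],None,fx=8,fy=8,interpolation=cv2.INTER_NEAREST))
E
```

```text
(no output)
```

View pics/w1crop.png

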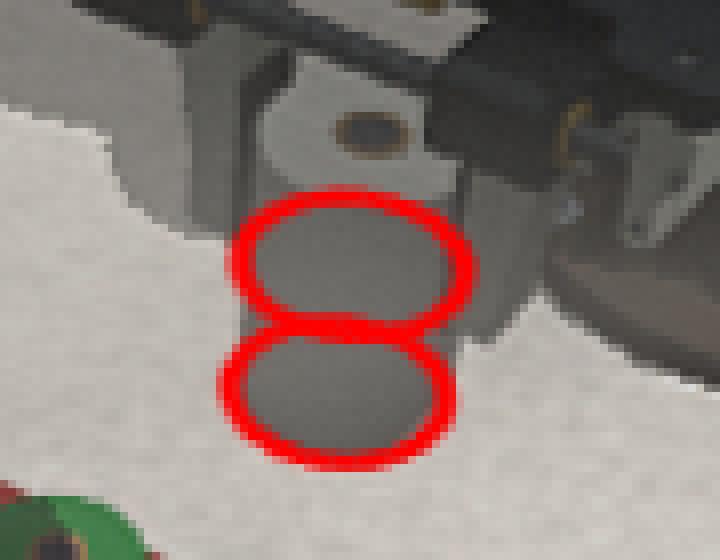

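The held roll matches its projected outline to about 1 px (2 mm), so the averaged positions are good. Now I place it.

```bash
cat >> h.py <<'E'
def lower(x,y,z0,zmin,v=15,fth=3.5):
    """step down until contact felt or zmin"""
    f0=np.mean([bot.read_state()["contact_force"][2] for _ in range(1)])
    z=z0
    while z>zmin:
        z=max(z-1,zmin); bot.line_to([x,y,z],v)
        f=bot.read_state()["contact_force"][2]
        if f-f0>fth:
            bot.pause(.1); f=bot.read_state()["contact_force"][2]
            if f-f0>fth: break
    return z,f0,f
E
python3 - <<'E'
from h import *
x,y=672.5,-167.4
bot.move_ptp([x,y,220],q(0)); st("above")
bot.line_to([x,y,80],120); bot.line_to([x,y,50],50); st()
print(lower(x,y,50,44)); st("low")
snap("w2")
E
python3 -c "
import cv2
a=cv2.imread('pics/scene_w2.png')[150:270,90:250]
cv2.imwrite('pics/w2c.png',cv2.resize(a,None,fx=5,fy=5,interpolation=2))"
```

```text
above t6.65 tcp [ 672.2 -166.6  220.5] F [-0.2  0.3 -1. ] w55.2
 t8.72 tcp [ 672.6 -167.5   50. ] F [-0.6 -0.  -0.8] w55.8
(44, np.float64(-0.7640260899753428), np.float64(6.615719252762718))
low t10.32 tcp [ 672.8 -167.5   45.2] F [-2.3  1.9  6.6] w55.5
```

View pics/w2c.png

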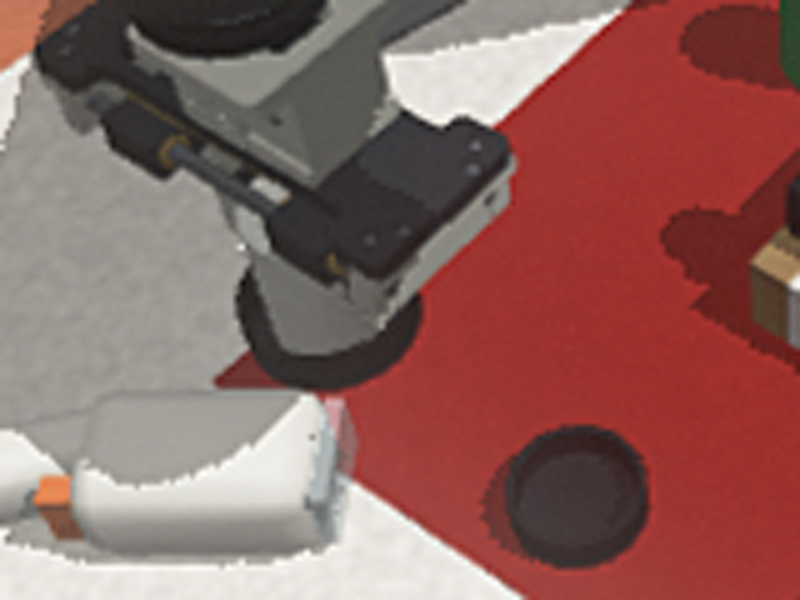

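It touched down at the expected floor height and is inside the cup. Releasing, then the narrow roll.

```bash
python3 - <<'E'
from h import *
x,y=672.5,-167.4
bot.line_to([x,y,44.7],20)
bot.move_gripper(62); bot.move_gripper(86); st("rel")
bot.line_to([x,y,160],120)
bot.move_ptp([504.2,22.6,200],q(0))
snap("w3")
bot.line_to([504.2,22.6,150],120);bot.line_to([504.2,22.6,105],70); st("down")
bot.move_gripper(30,10); st("grip")
bot.line_to([504.2,22.6,200],100); st("lift")
x,y=683.9,-13.7
bot.move_ptp([x,y,150],q(0)); bot.line_to([x,y,60],120); bot.line_to([x,y,35],50); st()
print(lower(x,y,35,28.5)); st("low")
snap("n2")
E
python3 -c "
import cv2,numpy as np
a=cv2.imread('pics/scene_n2.png')[150:290,100:260]
b=cv2.imread('pics/top_w3.png')[100:180,270:380]
cv2.imwrite('pics/n2c.png',cv2.resize(a,None,fx=4,fy=4,interpolation=2))
cv2.imwrite('pics/w3c.png',cv2.resize(b,None,fx=6,fy=6,interpolation=2))"
```

```text
rel t11.72 tcp [ 672.5 -167.4   44.7] F [ 0.3 -0.  -0.4] w85.9
down t15.29 tcp [504.5  22.7 105.3] F [-0.2 -0.8  0.5] w86.3
grip t16.14 tcp [504.2  22.6 105. ] F [0.6 0.5 0.6] w35.9
lift t17.24 tcp [503.8  22.5 199.3] F [-0.6 -1.2  0.2] w36.0
 t19.57 tcp [683.9 -13.7  34.8] F [ 0.7  0.9 -0.5] w35.8
(29, np.float64(-0.5066351318170448), np.float64(5.927158153377084))
low t21.18 tcp [684.2 -13.8  29.9] F [-3.   0.9  5.9] w35.7
```

View pics/n2c.png

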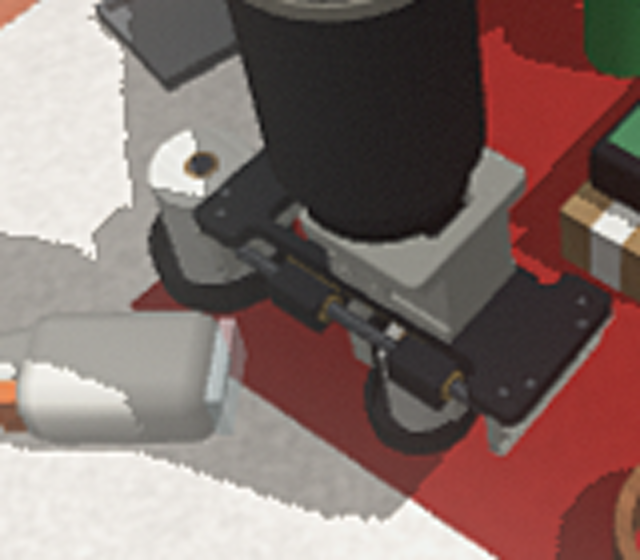

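View pics/w3c.png

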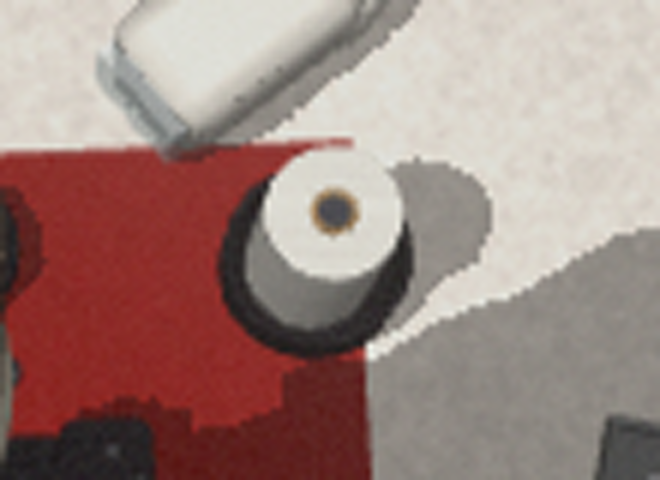

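The wide roll stands upright in its cup (top crop) and the narrow roll is in its cup with contact felt. Releasing and clearing the view.

```bash
python3 - <<'E'
from h import *
x,y=683.9,-13.7
bot.line_to([x,y,29.5],20)
bot.move_gripper(42); bot.move_gripper(87); st("rel")
bot.line_to([x,y,150],120)
bot.move_joints([1.423,0.359,0.012,0,-1.224,-0.288]); st()
snap("a3")
n="top"
for n in("top","scene"):
    im=up(cv2.imread(f"pics/{n}_a3.png")); hsv=cv2.cvtColor(im,cv2.COLOR_BGR2HSV); H,S,V=[hsv[...,i].astype(int) for i in range(3)]
    a=im[4*165:4*275,4*210:4*290] if n=="top" else im[4*130:4*230,4*225:4*315]
    cv2.imwrite(f"pics/a3c_{n}.png",cv2.resize(a,None,fx=1.3,fy=1.3))
E
```

```text
rel t22.84 tcp [683.9 -13.7  29.5] F [ 1.2 -0.5 -0.3] w86.8
 t26.62 tcp [285.7 611.5 226.3] F [ 0.1  0.4 -0.3] w86.8
```

View pics/top_a3.png

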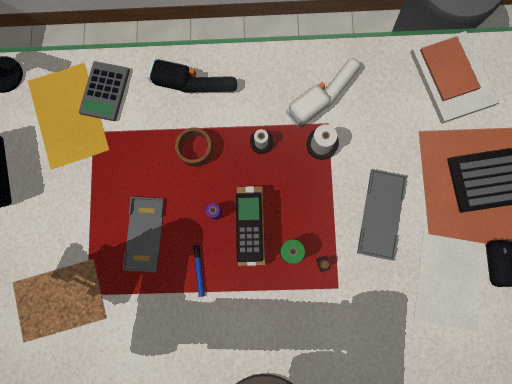

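View pics/a3c_top.png

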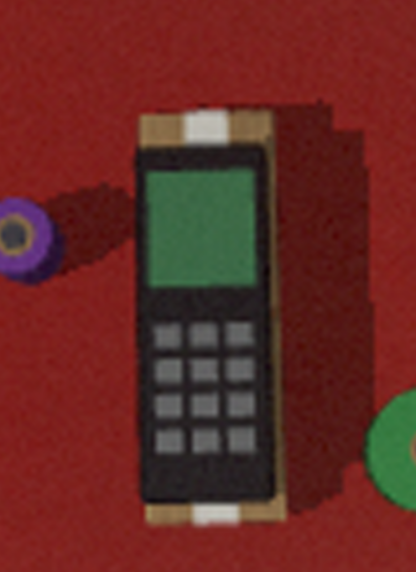

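View pics/scene_a3.png

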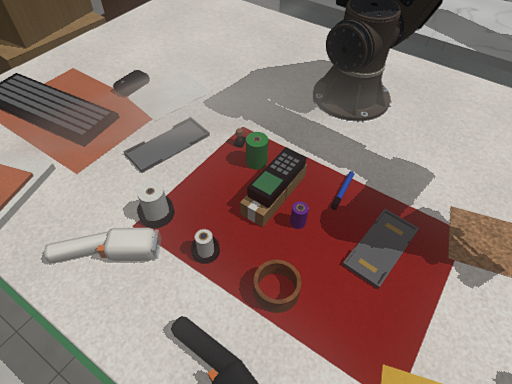

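```bash
python3 - <<'E'
from h import *
def axis(r):
    b=cv2.boxPoints(r); e=[b[1]-b[0],b[2]-b[1]]; l=max(e,key=np.linalg.norm); return np.round(np.degrees(np.arctan(l[1]/l[0])),2),np.round(r[0],1),np.round(r[1],1)
vis={}
for n in("top","scene"):
    im=up(cv2.imread(f"pics/{n}_a3.png")); hsv=cv2.cvtColor(im,cv2.COLOR_BGR2HSV); H,S,V=[hsv[...,i].astype(int) for i in range(3)]
    m=((S<85)&(V<120))|((H>50)&(H<95)&(S>50)); seed=(249,228) if n=="top" else (276,178)
    box=(236,184,270,268) if n=="top" else (235,145,315,225)
    mm=np.zeros_like(m); mm[box[1]*4:box[3]*4,box[0]*4:box[2]*4]=m[box[1]*4:box[3]*4,box[0]*4:box[2]*4]
    mm=cv2.morphologyEx(mm.astype(np.uint8),cv2.MORPH_OPEN,np.ones((9,9)))
    c=upc(mm,seed,close=5); print(n,"terminal",axis(rect(n,c,79)[0]))
    D=[c]
    s=(382,214) if n=="top" else (165,145)
    for th in(125,):
        g=cv2.morphologyEx(((S<60)&(V<th)).astype(np.uint8),cv2.MORPH_OPEN,np.ones((11,11)))
        c=upc(g,s,close=21); print(n,"ctray",th,axis(rect(n,c,12)[0])); D.append(c)
    if n=="top":
        g=(S<80); g[:,:440]=0; g[:,700:]=0;g[:760]=0; g[1100:]=0
        g=cv2.morphologyEx(g.astype(np.uint8),cv2.MORPH_OPEN,np.ones((25,25))); s=(144,220)
    else: g=(S<80)&(V>25); s=(380,250)
    c=upc(g,s,close=21); print(n,"charge",axis(rect(n,c,12)[0])); D.append(c)
    for c in D: cv2.drawContours(im,[((c+.5)*4-.5).astype(int).reshape(-1,1,2)],-1,(0,255,255),1)
    R=[(236,180,270,270),(350,160,415,265),(120,185,170,280)] if n=="top" else [(235,140,315,230),(115,110,220,175),(340,200,425,290)]
    t=[cv2.resize(im[b*4:d*4,a*4:e*4],(260,int(260*(d-b)/(e-a)))) for a,b,e,d in R]
    h=max(x.shape[0] for x in t); t=[cv2.copyMakeBorder(x,0,h-x.shape[0],0,0,0) for x in t]
    o=np.hstack(t); 
    if o.shape[0]>600:o=cv2.resize(o,None,fx=600/o.shape[0],fy=600/o.shape[0])
    cv2.imwrite(f"pics/det3_{n}.png",o)
E
```

```text
top terminal (np.float32(-0.18), array([459.5,  20. ]), array([ 56.9, 161.2]))
top ctray 125 (np.float32(-13.33), array([ 486.1, -309.5]), array([ 93.5, 215.5]))
top charge (np.float32(-5.15), array([454.6, 287.1]), array([ 86.4, 183.8]))
scene terminal (np.float32(-0.56), array([464.6,  29.7]), array([ 68.5, 158.7]))
scene ctray 125 (np.float32(-14.12), array([ 494.5, -300.5]), array([ 98.1, 219.4]))
scene charge (np.float32(-5.31), array([461.5, 290.4]), array([ 84.2, 190.1]))
```

View pics/det3_top.png

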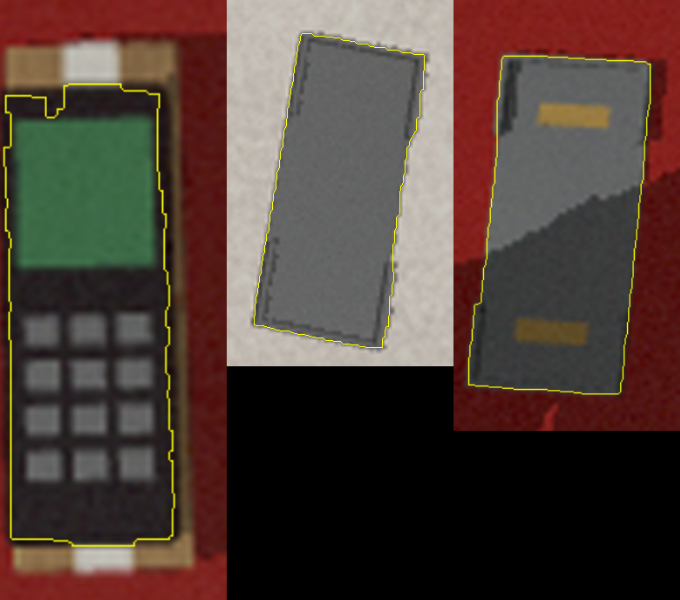

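View pics/det3_scene.png

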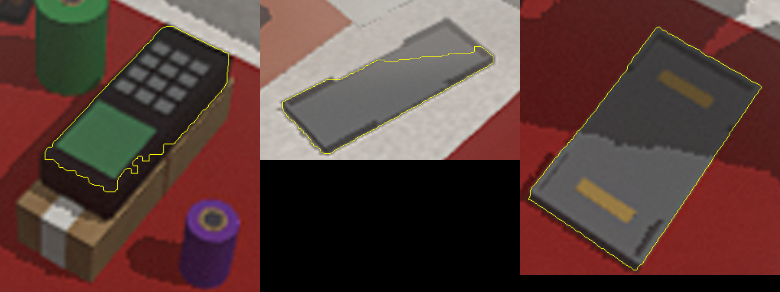

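```bash
python3 - <<'E'
from h import *
def rep(nm,n,C,z):
    P=cast(n,C,z); # order TL,TR,BR,BL ; long edges TL-BL, TR-BR
    l=[P[0]-P[3],P[1]-P[2]]; s=[P[0]-P[1],P[3]-P[2]]
    print(nm,"c",np.round(P.mean(0),1),"ang",[round(float(np.degrees(np.arctan(v[1]/v[0]))),1) for v in l],[round(float(np.degrees(np.arctan(-v[0]/v[1]))),1) for v in s],"L",[round(float(np.linalg.norm(v)),1) for v in l+s])
rep("term","top",np.array([210,165])+(np.array([[137,146],[265,145],[275,499],[142,502]])+.5)/5.2-.5,79)
f=227/260*260/65/1.0
# det3_top tiles scaled: compute factors
S=600/ (260*90/34)
k=S*260/65; rep("ctray","top",np.array([350,160])+(np.array([[302,33],[425,52],[382,348],[254,322]])-np.array([260*S,0])+.5)/k-.5,12)
k=S*260/50; rep("charge","top",np.array([120,185])+(np.array([[502,57],[650,63],[620,394],[468,384]])-np.array([520*S,0])+.5)/k-.5,12)
# scene charge corners from det3_scene (tile 3, k=260/85)
k=260/85; rep("charge","scene",np.array([340,200])+(np.array([[529,198],[636,270],[761,87],[657,27]])-np.array([520,0])+.5)/k-.5,12)
k=260/105; rep("ctray","scene",np.array([115,110])+(np.array([[326,154],[282,104],[447,17],[494,62]])-np.array([260,0])+.5)/k-.5,12)
k=260/80; rep("term","scene",np.array([235,140])+(np.array([[117,190],[46,150],[165,27],[228,53]])+.5)/k-.5,79)
E
```

```text
term c [459.6  19.5] ang [-0.4, -0.2] [-1.4, -0.3] L [159.0, 157.9, 58.0, 58.7]
ctray c [ 487.1 -309.5] ang [-13.3, -12.9] [-11.1, -13.2] L [211.3, 214.5, 88.5, 89.8]
charge c [454.2 287.4] ang [-4.7, -4.7] [-4.2, -5.2] L [180.3, 181.8, 83.7, 83.8]
charge c [461.7 291. ] ang [-4.6, -5.6] [-5.1, -5.4] L [187.3, 186.9, 80.0, 83.3]
ctray c [ 492.9 -301.6] ang [-13.8, -12.6] [-14.9, -16.9] L [210.0, 213.5, 92.5, 97.0]
term c [462.3  24. ] ang [1.4, -1.0] [-1.1, 4.0] L [151.9, 147.2, 57.6, 51.3]
```

```bash
python3 - <<'E'
from h import *
off=np.array([2,1.5])
print("purple",cast("top",[213,210.5],57)+off,"green",cast("top",[292.5,251],80)+off,"pen",cast("top",[[196,247],[202,295]],8)+off)
E
```

```text
purple [[503.62052611 107.20278629]] green [[401.91567068 -77.34952696]] pen [[419.34091954 157.07717448]
 [302.74855326 142.95961957]]
```

```bash
python3 - <<'E'
from h import *
p=np.radians(-0.4)
bot.move_ptp([461.5,21.2,160],q(p)); 
bot.line_to([461.5,21.2,90],120); bot.line_to([461.5,21.2,51],50); st("down")
bot.move_gripper(55,25); s=st("grip")
bot.line_to([461.5,21.2,60],30); bot.line_to([461.5,21.2,150],120); st("lift")
snap("t1")
E
python3 -c "
import cv2
a=cv2.imread('pics/scene_t1.png')[60:230,200:380]
cv2.imwrite('pics/t1c.png',cv2.resize(a,None,fx=3.5,fy=3.5,interpolation=2))"
```

```text
down t30.61 tcp [461.7  21.3  51.1] F [0.7 0.9 1.4] w86.8
grip t31.18 tcp [461.6  21.2  51.1] F [-0.6 -0.4  0.9] w59.7
lift t32.52 tcp [460.9  21.  149.3] F [ 0.4 -1.1 -2.9] w59.9
```

View pics/t1c.png

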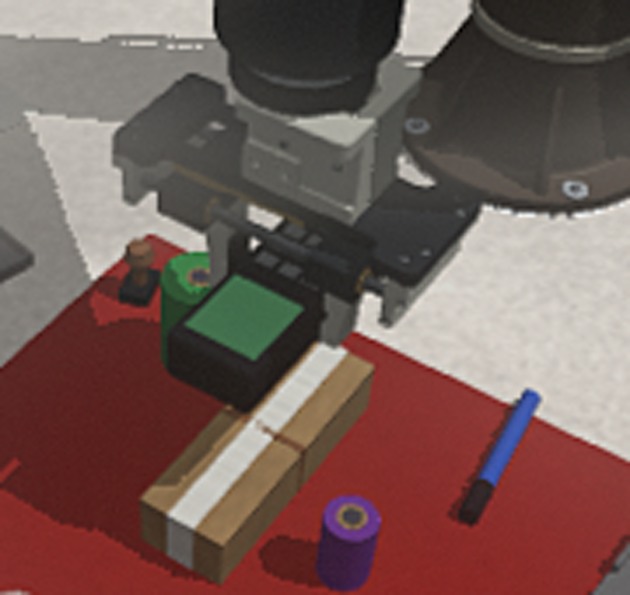

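Terminal held level, and the carton hasn't moved. Placing it in the charge tray.

```bash
python3 - <<'E'
from h import *
p=np.radians(-4.95); x,y=457,289.5
bot.move_ptp([x,y,150],q(p)); bot.line_to([x,y,40],120); 
bot.line_to([x,y,15.5],30); st()
snap("t2")
E
python3 -c "
import cv2
a=cv2.imread('pics/scene_t2.png')[150:300,320:450]
cv2.imwrite('pics/t2c.png',cv2.resize(a,None,fx=4,fy=4,interpolation=2))
a=cv2.imread('pics/top_t2.png')[170:290,90:200]
cv2.imwrite('pics/t2d.png',cv2.resize(a,None,fx=4,fy=4,interpolation=2))"
```

```text
t35.70 tcp [457.1 289.6  15.6] F [-0.4  0.1 -2.1] w59.4
```

View pics/t2c.png

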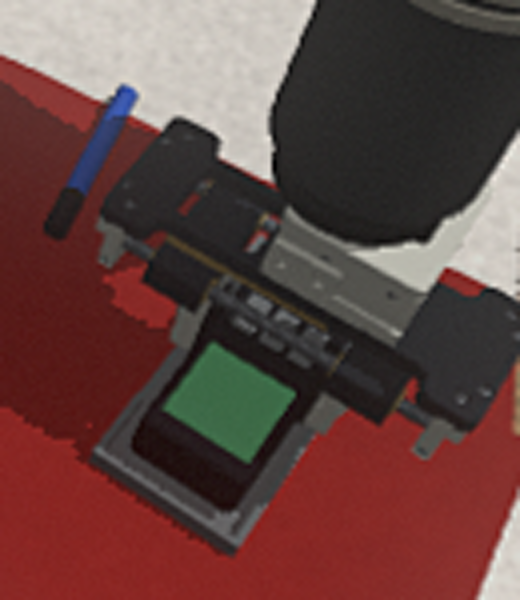

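View pics/t2d.png

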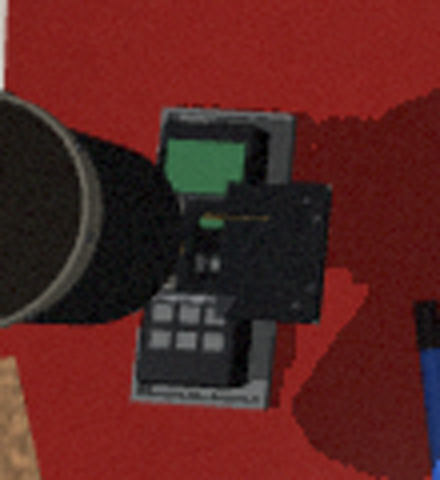

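The terminal sits inside the rim on both views with clearance all round. Lowering and releasing.

```bash
python3 - <<'E'
from h import *
p=np.radians(-4.95); x,y=457,289.5
print(lower(x,y,15,9)); st("low")
z=bot.read_state()["tcp_pos"][2]
bot.line_to([x,y,float(z)-.3],20)
bot.move_gripper(64); bot.move_gripper(84); st("rel")
bot.line_to([x,y,60],60); bot.line_to([x,y,160],150)
bot.move_joints([1.423,0.359,0.012,0,-1.224,-0.288]); st()
snap("a4")
for n in("top","scene"):
    im=up(cv2.imread(f"pics/{n}_a4.png"))
    R=[(230,180,276,272),(350,160,415,265),(115,185,175,280)] if n=="top" else [(235,140,315,230),(115,110,220,175),(335,195,425,290)]
    t=[cv2.resize(im[b*4:d*4,a*4:e*4],(int(540*(e-a)/(d-b)),540) if n=="top" else (266,int(266*(d-b)/(e-a)))) for a,b,e,d in R]
    h=max(x.shape[0] for x in t); t=[cv2.copyMakeBorder(x,0,h-x.shape[0],0,0,0) for x in t]
    o=np.hstack(t); print(o.shape,[x.shape[1] for x in t])
    if o.shape[1]>800: o=o[:,:800]
    cv2.imwrite(f"pics/det4_{n}.png",o)
E
```

```text
(9, np.float64(-2.8581391221027133), np.float64(11.823448987619566))
low t37.40 tcp [457.1 289.6  10.1] F [-3.7 -2.8 11.8] w60.2
rel t38.61 tcp [457.  289.5   9.9] F [-0.9 -0.4  0.9] w83.9
 t41.80 tcp [285.6 611.1 225.9] F [ 1.3 -0.2 -0.2] w83.8
(540, 945, 3) [270, 334, 341]
(299, 798, 3) [266, 266, 266]
```

View pics/det4_top.png

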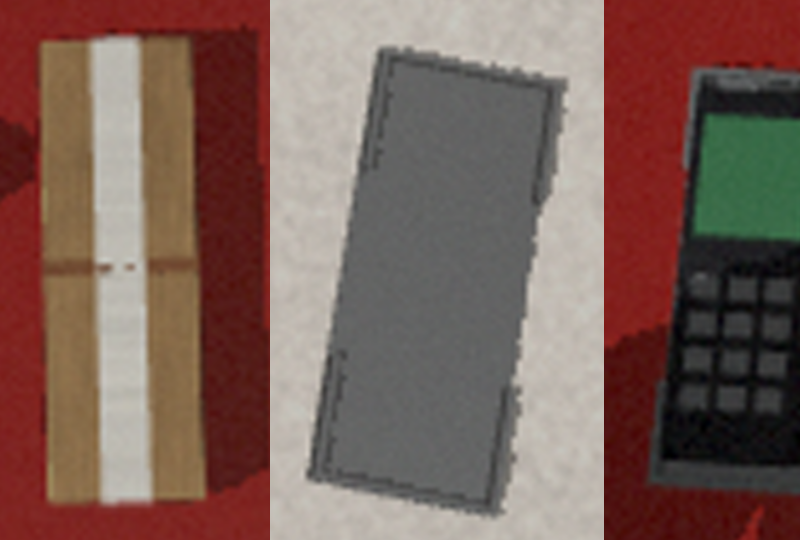

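View pics/det4_scene.png

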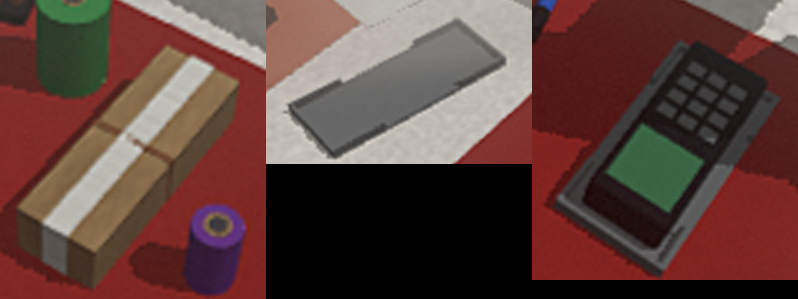

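```bash
python3 - <<'E'
from h import *
def rep(nm,n,C,z):
    P=cast(n,C,z)
    l=[P[0]-P[3],P[1]-P[2]]; s=[P[0]-P[1],P[3]-P[2]]
    print(nm,n,"c",np.round(P.mean(0),1),"ang",[round(float(np.degrees(np.arctan(v[1]/v[0]))),1) for v in l],[round(float(np.degrees(np.arctan(-v[0]/v[1]))),1) for v in s],"L",[round(float(np.linalg.norm(v)),1) for v in l+s])
f=lambda C,o,k,x0: np.array(o)+(np.array(C,float)-[x0,0]+.5)/k-.5
rep("carton","top",f([[40,42],[190,38],[205,498],[48,500]],(230,180),540/92,0),45)
rep("ctray","top",f([[378,48],[568,82],[500,515],[308,480]],(350,160),540/105,270),12)
rep("carton","scene",f([[95,252],[18,207],[162,47],[238,80]],(235,140),266/80,0),45)
rep("ctray","scene",f([[332,153],[289,105],[457,18],[505,58]],(115,110),266/105,266),12)
E
```

```text
carton top c [465.3  18. ] ang [-0.2, 0.1] [-0.4, -0.9] L [188.0, 188.6, 62.6, 63.5]
ctray top c [ 485.9 -309.4] ang [-13.1, -13.6] [-12.5, -12.0] L [213.9, 213.1, 92.9, 91.0]
carton scene c [469.8  20.7] ang [0.3, 0.6] [-0.8, 3.0] L [188.4, 184.1, 62.6, 63.3]
ctray scene c [ 490.2 -304.7] ang [-13.5, -13.2] [-14.5, -13.4] L [212.9, 211.2, 87.7, 88.9]
```

```bash
python3 - <<'E'
from h import *
bot.move_gripper(84)
x,y=467.5,19.4
bot.move_ptp([x,y,160],q(0)); bot.line_to([x,y,60],120); bot.line_to([x,y,18.5],40); st("down")
bot.move_gripper(58,30); z0=st("grip")["tcp_pos"][2]
bot.line_to([x,y,28],25); bot.line_to([x,y,140],100); st("lift")
p=np.radians(-13.2); x,y=488,-307.5
bot.move_ptp([x,y,140],q(p)); bot.line_to([x,y,55],100); bot.line_to([x,y,28.5],30); st(f"z0 {z0:.1f}")
snap("c2")
E
python3 -c "
import cv2,numpy as np
a=cv2.imread('pics/scene_c2.png')[90:200,90:240]
cv2.imwrite('pics/c2c.png',cv2.resize(a,None,fx=5,fy=5,interpolation=2))
a=cv2.imread('pics/top_c2.png')[150:280,330:440]
cv2.imwrite('pics/c2d.png',cv2.resize(a,None,fx=4.5,fy=4.5,interpolation=2))"
```

```text
down t46.51 tcp [467.7  19.5  18.7] F [-0.1  0.5  0.2] w84.0
grip t46.98 tcp [467.6  19.3  18.7] F [ 0.  -0.8  2.8] w63.7
lift t48.78 tcp [467.   19.2 139.3] F [ 0.1 -0.  -4.3] w63.9
z0 18.7 t52.06 tcp [ 488.1 -307.6   28.6] F [ 0.   0.5 -4.1] w63.7
```

View pics/c2c.png

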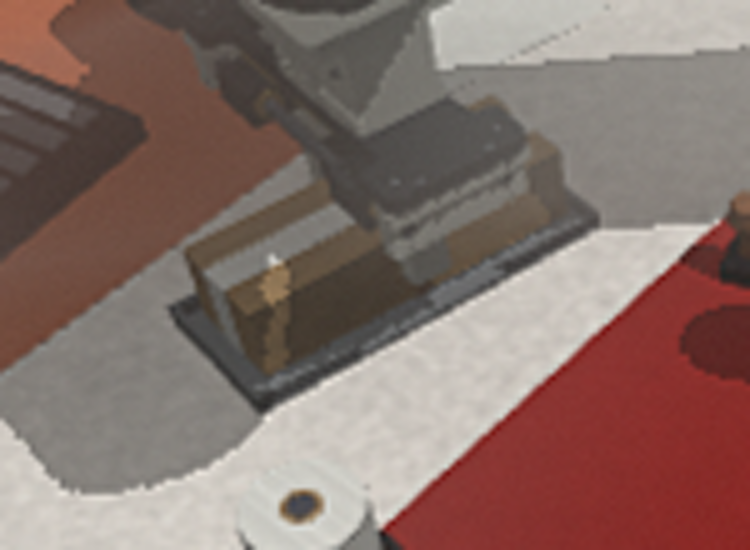

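View pics/c2d.png

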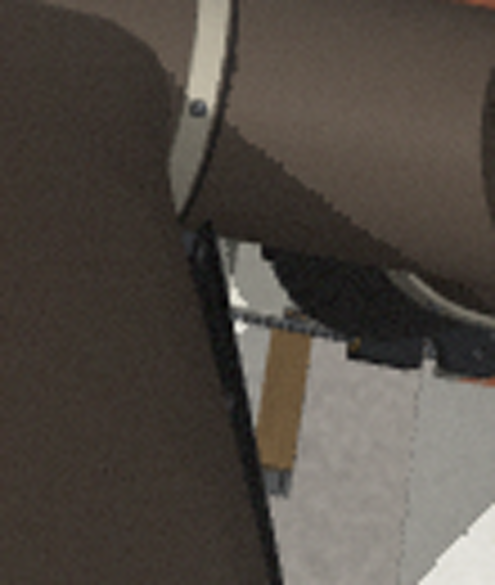

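```bash
python3 - <<'E'
from h import *
f=lambda C,z: cast("scene",np.array([90,90])+(np.array(C,float)+.5)/5-.5,z)
th=np.radians(-13.2);R=np.array([[np.cos(th),-np.sin(th)],[np.sin(th),np.cos(th)]])
cb=f([[255,372],[205,300]],13.9)  # carton bottom corners: near-left, far-left(guess)
ct=f([[232,306],[187,252]],58.9)  # carton top corners at +x end
tr=f([[265,400],[175,308],[598,212]],12) # tray outer corners +x+y, +x-y, -x+y
print("carton bottom",cb,"top",ct,"tray",tr)
print("tray frame: carton top rel to tray mean (+x end)", R.T@(ct.mean(0)-tr[:2].mean(0)), "bottom corner rel", R.T@(cb[0]-tr[0]), "angle",np.degrees(np.arctan2(*(tr[0]-tr[2])[::-1])))
E
```

```text
carton bottom [[ 590.78193757 -300.65441763]
 [ 569.16477262 -359.64317926]] top [[ 590.50618657 -302.46921255]
 [ 576.50354162 -348.90973178]] tray [[ 600.50912264 -284.20264404]
 [ 581.26124862 -369.70690912]
 [ 395.22276912 -238.15869217]]
tray frame: carton top rel to tray mean (+x end) [-7.47425871 -0.45342916] bottom corner rel [ -5.71340536 -18.23831085] angle -12.64173104468063
```

```bash
python3 - <<'E'
from h import *
a=cv2.imread('pics/scene_c2.png')[110:180,115:220]
a=np.clip(a.astype(float)*1.8,0,255).astype(np.uint8)
cv2.imwrite('pics/c2e.png',cv2.resize(a,None,fx=7.5,fy=7.5,interpolation=2))
E
```

```text
(no output)
```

View pics/c2e.png

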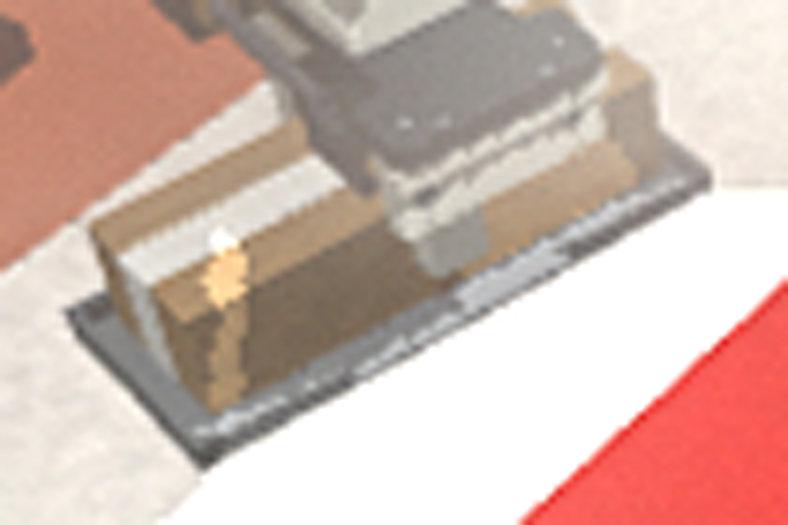

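```bash
python3 - <<'E'
from h import *
f=lambda C,z: cast("scene",np.array([115,110])+(np.array(C,float)+.5)/7.5-.5,z)
th=np.radians(-13.2);R=np.array([[np.cos(th),-np.sin(th)],[np.sin(th),np.cos(th)]])
cb=f([[208,412],[655,183]],13.9); ct=f([[172,320],[92,228]],58.9)
tr=f([[203,452],[70,313],[712,172]],12)
mid=(tr[1]+tr[2])/2
for nm,P in(("tray",tr),("carton bot",cb),("carton top",ct)): print(nm,np.round((P-mid)@R,1))
E
```

```text
tray [[ 105.9   43.3]
 [ 106.   -44.3]
 [-106.    44.3]]
carton bot [[ 95.7  30.3]
 [-85.7  37.2]]
carton top [[ 98.   30.8]
 [ 95.4 -24.7]]
```

Against the tray's own outline the carton lies within about 3 mm of centre, with 8 mm of slack. I'll shift it 1.5 mm along the tray and lower it.

```bash
python3 - <<'E'
from h import *
x,y=486.6,-307.3
bot.line_to([x,y,28.5],20)
print(lower(x,y,28,21.7)); s=st("low"); z=float(s["tcp_pos"][2])
bot.line_to([x,y,z-.2],20)
bot.move_gripper(68); bot.move_gripper(84); st("rel")
bot.line_to([x,y,80],60); bot.line_to([x,y,170],150)
bot.move_joints([1.423,0.359,0.012,0,-1.224,-0.288]); st()
snap("a5")
for n in("top","scene"):
    im=cv2.imread(f"pics/{n}_a5.png")
    cv2.imwrite(f"pics/fin_{n}.png",cv2.resize(im[100:290,110:420] if n=="top" else im[100:300,110:430],None,fx=2.5,fy=2.5,interpolation=2))
E
```

```text
(22, np.float64(-5.308631424264532), np.float64(4.930013824736747))
low t54.01 tcp [ 486.7 -307.4   22.7] F [-1.9  3.   4.9] w64.0
rel t55.17 tcp [ 486.6 -307.3   22.5] F [-0.4 -0.3  0.2] w84.1
 t60.32 tcp [285.7 611.5 226.3] F [-0.1  0.2 -0.5] w83.9
```

View pics/fin_top.png

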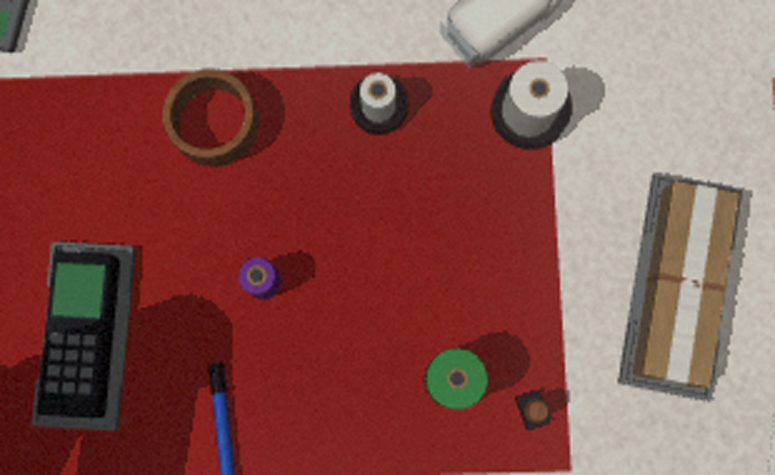

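View pics/fin_scene.png

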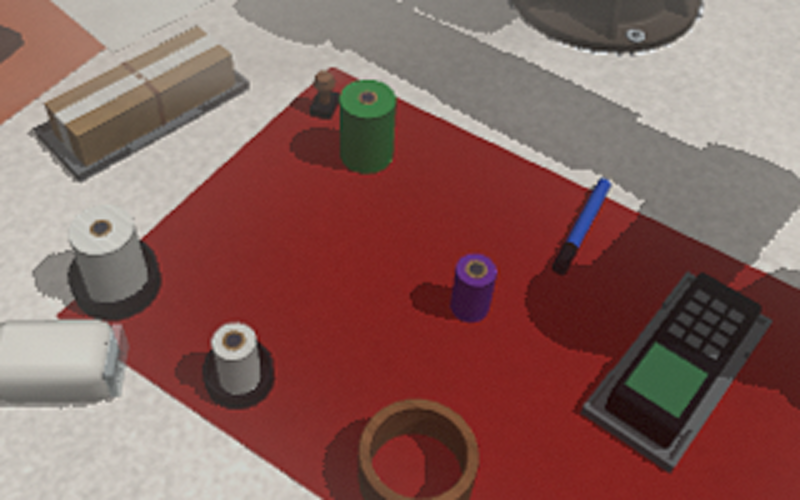

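All four are in place: rolls upright in their cups, terminal and carton flat inside their trays, green and purple untouched. The carton touched down at TCP 22.7 mm, which is exactly the tray floor height. Handing in.

```bash
python3 -c "
from plant import bot
bot.close_job()"
```

```text
the job is handed in; nothing more can be done
```

I took the pile apart in the order asked, and the job is handed in at about 60 s of the 128 s allowed. The wide and narrow rolls stand upright in their cups. The terminal lies flat in the charging tray and the carton flat in the large tray.

- **Set-down:** Each piece was lowered until I felt light contact. The wide roll, terminal and carton touched within about 0.5 mm of the expected floor height; the narrow roll touched within about 1 mm of it. The change in force at touchdown was about 6 to 15 N.
- **Final pictures:** Both cameras show the rolls standing and the terminal and carton inside their rims. The green and purple look-alikes are where they were, and the gripper is well clear.
- **Disagreement:** The two cameras differed by a steady 4–5 mm in x and about 3 mm in y. I used their average, and the placings sat well inside the 8 mm of clearance. Before lowering, I moved the carton about 1.5 mm because one view showed it slightly off-centre.

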